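# Lock the toe adapter onto the release tester

### The arm

A 7-joint arm with a two-finger parallel gripper is mounted at the origin on the work surface. World frame = base frame: x ahead of the robot, y to its left, z up, the work surface at z = 0. Lengths are in m, angles in rad, forces in N, time in s.
With the tool pointing down it reaches from about 0.4 to 0.85 m from the base axis. Payload 6.9 kg.
Tool frame: the origin (TCP) lies midway between the tips of the shut fingers; the grasp point (between the pads) lies 19 mm behind it; z points along the fingers, y is the line along which they close (so a half turn about z gives the same grasp; the last joint's range is limited). The gripper opens to 85 mm and grips with 20 to 120 N. Pads are 22 mm wide; open, the fingers measure 114 mm over their backs; the gripper's body (76 mm by 85 mm) begins 54 mm behind the grasp point. The pads swing forward as they close: fully open they stand 13 mm farther back than shut.
Start: joints at [-1.206, 0.507, -0.238, 1.5, 0.126, 1.149, -0.155], TCP at [0.161, 0.604, 0.231] pointing down, gripper open.
Joint ranges: [-3.08, 3.08], [-0.24, 2.05], [-1.43, 1.35], [0, 2.5], [-1.52, 4.66], [0.17, 1.96], [-2.89, 2.89]. Speed limits (rad/s): [2.39, 2.39, 3.14, 3.14, 3.14, 3.14, 3.14].

### API

Orientations are given as a rotation vector (axis times angle).
In Python, from station import manip gives the robot as it stands.
- The arm moves only by the tool play_rows, never from a script. Its argument "motion" is a list of rows, each a list of 4 numbers: the shift along the tool's x, y, z in mm, then the turn about the tool's z in rad. In form: [[dx, dy, dz, roll], ...]. A call has 1 to 8 rows; each row shifts and turns the commanded pose from where the row before left it, along the tool's axes as they then stand; what a row does not reach is not made up. A row lasts 1/8 s, in which the tool goes at most 62.5 mm and 10.7 degrees, less where a joint would pass 70% of its speed; a pose out of reach is approached as far as the arm can. A call with a gripper value outside its range is refused whole. "gripper" is the opening, from 0 (shut) to 1 (fully open), set as the call begins (left out, the last holds). The fingers move at their own pace and stop on an object; "squeeze" is the grip in N (left out, the last holds). Time passes only in rows, so rows that do not move let the fingers close. It gives the time, the measured TCP pose, the force, the opening and the grip force at its end, in the units of the state.
- manip.get_obs(): the state, without advancing time (a new reading comes with each control period).
- manip.camera(name): name is "side" or "top"; returns a dict with "pixels" (480x640x3 uint8, blue, green, red), "fovy" (degrees; the focal length in pixels is half the picture's height over the tangent of half this angle, whatever the lens; pixels are square), "cx", "cy" (the principal point, pixels), "R" (3x3) and "t" (3): a world point X has camera coordinates R X + t. Camera axes: x right, y down, z forward; pixel columns grow to the right and rows downward; lengths in m; the calibration is good to about 2 mm. A picture is of the moment at which its call begins. There is no depth.
- manip.close_job(): hands the job in; it is judged then, once.
Trained networks look in a picture, given as the dict that the camera call returned (one of the last four; its "shot" number tells which), for a name from the list of things; names that differ only in an ending like _2 or _b are one class to them, and where a whole thing is asked for, a point or a joint stands for the part that bears it (a point fixed in the world has none). Each returns a list of dicts, best first, with "confidence" (0 to 1); they miss things now and then, are a little off and sometimes report something else, mostly with a low value. They report only what shows in the picture. A call takes as long as a camera call.
- manip.outline_of(thing, picture): "region" (480x640 bool, what is visible of it) and "centre" ([column, row] in pixels, amid what is visible of it).
- manip.place_of(thing, picture): "centre" ([column, row] in pixels: a listed point, or the origin of a listed thing).
The state is a dict: "time_s": time; "q": joint angles; "dq": joint speeds; "tau": joint torques, N m; "tcp_pos": TCP position; "orientation": TCP orientation; "force": force on the tool from outside, world axes, zero at the start; "wrist_torque": the same for the moment, N m; "width": finger opening in m; "grasp_force": force on a finger pad.
Only numpy, scipy, OpenCV 4.12 (cv2) and the standard library are available. Lean on these libraries where they do the work, as an engineer would, in place of code of your own. Each camera call takes 0.05 s, during which the arm holds its last target. There are 200 camera calls.

### The job

Pick up the white toe adapter by its blue block, feel for the screw on the face of the orange release tester, slide the keyhole over the screw head and press the plate in against the rubber pads. Then pull it down until the screw is fully home at the top of the slot, let go and leave it hanging upright. Work gently (never more than 30 N against the tester) and leave the hex key case, depth gauge, spare toe wing and rocker switch alone.

Things in the scene. Friction and masses are not known exactly. Their poses are not given: they have to be found in the camera images.
- adapter_grip (a point): Centre of the blue grip block (24 x 26 x 42 mm in x, y, z) on top of the loose white toe adapter, 0.2 to 0.33 kg, standing upright on the bench; 111 mm above its underside. Axes: z up, x out of the plate's flat back (-x is the front, with the wings), y across. The back is flat to the top, 12 mm behind (+x of) this point.
- adapter_hole (a point): Centre of the keyhole's big octagonal hole, 20 mm across, in the adapter plate's mid-plane, 40 mm above the underside; 71 mm below and 9 mm behind (+x of) adapter_grip. Same axes. The plate is 90 mm wide, 90 mm high, 6 mm thick. Two white wings at its bottom corners are 22 mm high and reach 51 mm to the front.
- adapter_seat (a point): Point in the plate's mid-plane where the centre of the screw neck lies when fully home: 22 mm above adapter_hole, 49 mm below and 9 mm behind adapter_grip. The slot, 11 mm wide, runs up from the hole and ends 4 mm above this point. Same axes as adapter_grip.
- tester_face (a point): Middle of the black cross slot on the upright front face of the fixed orange release tester, 110 mm above the bench. x points into the tester, -x out of the face, y along the slot, z up. The tester is 160 mm wide, 140 mm deep, its flat top 128 mm above the bench (dial to 133 mm).
- screw_line (a point): Point 17 mm straight out from tester_face, level with the front of the steel screw's head; same axes. The screw sticks out along -x at this height but is clamped somewhere up to 16 mm to either side (along y) of this point: not measured, so feel for it. Neck 8 mm in diameter; head 16 mm in diameter, 4 mm thick, its back 13 mm off the face.
- pad_line (a point): Point 10 mm straight out from tester_face, level with the front of two sprung rubber pads (14 mm wide, 18 mm high) that lie 20 mm to either side of the screw. They yield 7 mm (2.5 N at touch, 7.4 N at the end). The plate (6 mm) passes behind the head only when it presses them in 3 mm or more; they then clamp it, so it must be pulled down 22 mm to get home.
- hex_case: Steel hex keys in a black case, 70 x 130 x 18 mm, loose; origin at the centre of its underside. Leave alone.
- depth_gauge: Chrome depth gauge lying flat, 170 mm long, 100 mm wide cross foot, 14 mm high, loose; origin under its middle. Leave alone.
- toe_wing: Spare white toe wing, about 55 x 40 x 22 mm, loose; origin at its underside. Leave alone.
- socket: Grey bench socket, fixed, 100 x 85 x 45 mm, with the cream rocker switch on top; origin at the centre of its underside.
- rocker (a joint): Angle of the cream rocker switch on the bench socket, 0 as it is (off) to 0.32 rad (on). Leave it off.

How it is judged:
By the outcome, as a careful person would: the job done as asked, in the order asked, and still so for the second after the job is handed in, with the robot touching nothing.
It also fails if it takes over 64 s, if anything falls off the work surface, if the arm or the gripper's body presses on something with over 40 N, if the wrist force passes 120 N, or if a joint passes its speed limit or range.

## Working session

There is one attempt and no reset: what is moved stays moved. The work goes in short steps, Python scripts to look and compute and a tool call to move; the robot and the scene stay as the last step left them, time stands still between calls to the robot, and variables do not carry over. Pictures are saved under pics/ and viewed, at most 10 in all, crops included, and the job is handed in when it is done.

Besides the shell and the picture viewer there is one more tool, called after ">>>" as name([rows], argument=value, ...), one row to a line, values as JSON. play_rows: Moves the arm, as the interface text tells. Its arguments: {"type":"object","properties":{"motion":{"type":"array","items":{"type":"array","items":{"type":"number"}}},"gripper":{"type":"number"},"squeeze":{"type":"number"}},"required":["motion"]}

```bash
mkdir -p pics; cat > h.py <<'E'
import numpy as np, cv2
from scipy.spatial.transform import Rotation as Rot
from station import manip
def K(c):
    f=240/np.tan(np.radians(c["fovy"])/2); return f
def proj(c,X):
    p=c["R"]@np.array(X)+c["t"]; return np.array([c["cx"]+K(c)*p[0]/p[2],c["cy"]+K(c)*p[1]/p[2]])
def ray(c,uv):
    R=np.array(c["R"]);d=np.array([(uv[0]-c["cx"])/K(c),(uv[1]-c["cy"])/K(c),1.]);o=-R.T@c["t"];d=R.T@d;return o,d/np.linalg.norm(d)
def atz(c,uv,z):
    o,d=ray(c,uv);return o+d*(z-o[2])/d[2]
def tri(a,ua,b,ub):
    o1,d1=ray(a,ua);o2,d2=ray(b,ub)
    s=np.linalg.lstsq(np.c_[d1,-d2],o2-o1,rcond=None)[0]
    p,q=o1+s[0]*d1,o2+s[1]*d2;return (p+q)/2,np.linalg.norm(p-q)
E
python3 - <<'E'
from h import *
np.set_printoptions(precision=4,suppress=True)
s=manip.camera("side");t=manip.camera("top")
for n,c in(("side",s),("top",t)):
    cv2.imwrite(f"pics/{n}0.png",c["pixels"]); print(n,c["fovy"],c["cx"],c["cy"],-np.array(c["R"]).T@c["t"],c["R"])
for n in "adapter_grip adapter_hole adapter_seat tester_face screw_line pad_line hex_case depth_gauge toe_wing socket".split():
    a=manip.place_of(n,s);b=manip.place_of(n,t)
    print(n,[(np.round(x["centre"],1),round(x["confidence"],2)) for x in a[:2]],[(np.round(x["centre"],1),round(x["confidence"],2)) for x in b[:2]])
    if a and b: print("   ",*tri(s,a[0]["centre"],t,b[0]["centre"]))
o=manip.get_obs();print(o["time_s"],o["orientation"],o["force"],o["width"],Rot.from_rotvec(o["orientation"]).as_matrix())
E
```

```text
side 46.84350153885726 317.6753135773139 236.74207921707335 [ 0.4059 -0.8887  0.828 ] [[ 0.9921 -0.1236  0.0227]
 [-0.0609 -0.6301 -0.7741]
 [ 0.11    0.7666 -0.6326]]
top 52.703817802515545 323.44853743356856 241.92451068776583 [0.3913 0.0014 1.0298] [[ 0.0286 -0.9996  0.0054]
 [-0.9916 -0.029  -0.1257]
 [ 0.1258 -0.0018 -0.9921]]
adapter_grip [(array([299. , 309.6]), 0.73)] [(array([437. , 264.6]), 0.72), (array([374.7, 179.6]), 0.41)]
    [ 0.4717 -0.2175  0.1107] 0.002011144155157039
adapter_hole [(array([295.3, 332.2]), 0.67)] [(array([427.4, 269.5]), 0.83)]
    [ 0.4661 -0.2132  0.0467] 0.0007173641608726548
adapter_seat [(array([297.9, 323.8]), 0.63)] [(array([428. , 265.3]), 0.82), (array([260.9, 220.3]), 0.23)]
    [ 0.4721 -0.2102  0.0658] 0.0011805726896769691
tester_face [(array([314.2, 198.9]), 0.97)] [(array([259.8, 222.5]), 0.63)]
    [0.5419 0.124  0.1036] 0.0023354829114905573
screw_line [(array([318.5, 200.6]), 0.89)] [(array([266.9, 219.5]), 0.67)]
    [0.5486 0.11   0.1082] 5.501142714172834e-05
pad_line [] [(array([263.6, 220.9]), 0.69)]
hex_case [(array([293.9, 418.1]), 0.64), (array([398.3, 389. ]), 0.61)] [(array([494.2, 283. ]), 0.67)]
    [ 0.4472 -0.3638  0.0048] 0.005543658327401086
depth_gauge [(array([395.5, 387.8]), 0.83)] [(array([469.1, 194.9]), 0.81)]
    [ 0.6362 -0.3157 -0.006 ] 0.0012331852272661427
toe_wing [(array([385.9, 302.5]), 0.69)] [(array([375.2, 178.7]), 0.81), (array([145.9, 306. ]), 0.36)]
    [ 0.6649 -0.1095 -0.0031] 1.395329970647544e-05
socket [(array([237.7, 183.3]), 0.56)] [(array([147.3, 307.3]), 0.62), (array([427.5, 269. ]), 0.27)]
    [ 0.3688  0.368  -0.0063] 0.007268658548362539
1.1 [-0.407  -3.1151  0.0001] [ 0.4986 -0.1189 -0.3803] 0.08535329130050856 [[-0.9664  0.2569 -0.    ]
 [ 0.2569  0.9664 -0.    ]
 [ 0.     -0.     -1.    ]]
```

View pics/side0.png

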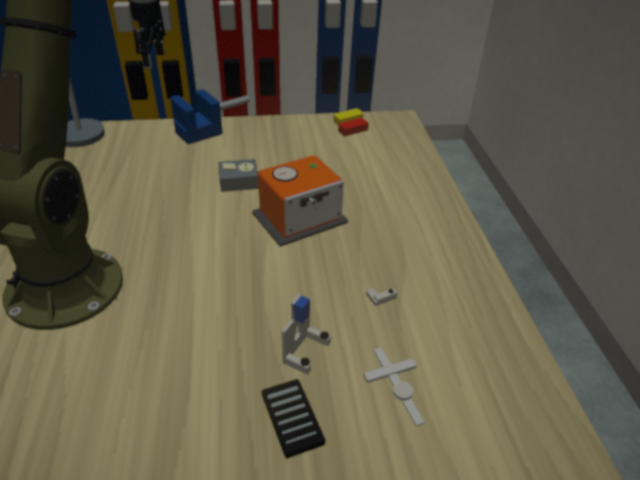

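View pics/top0.png

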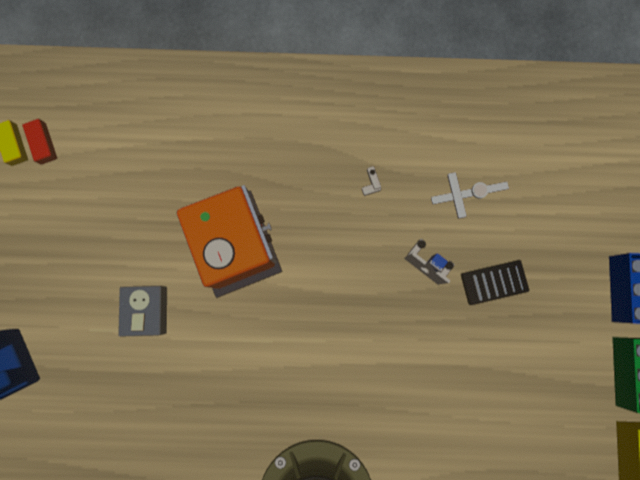

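```bash
python3 - <<'E'
from h import *
s=cv2.imread("pics/side0.png");t=cv2.imread("pics/top0.png")
def cr(im,x,y,w,h): return cv2.resize(im[y:y+h,x:x+w],(400,300),interpolation=cv2.INTER_CUBIC)
o=np.vstack([np.hstack([cr(t,165,180,128,96),cr(s,245,155,112,84)]),np.hstack([cr(t,395,230,64,48),cr(s,266,288,80,60)])])
cv2.imwrite("pics/crops.png",o)
E
```

```text
(no output)
```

View pics/crops.png

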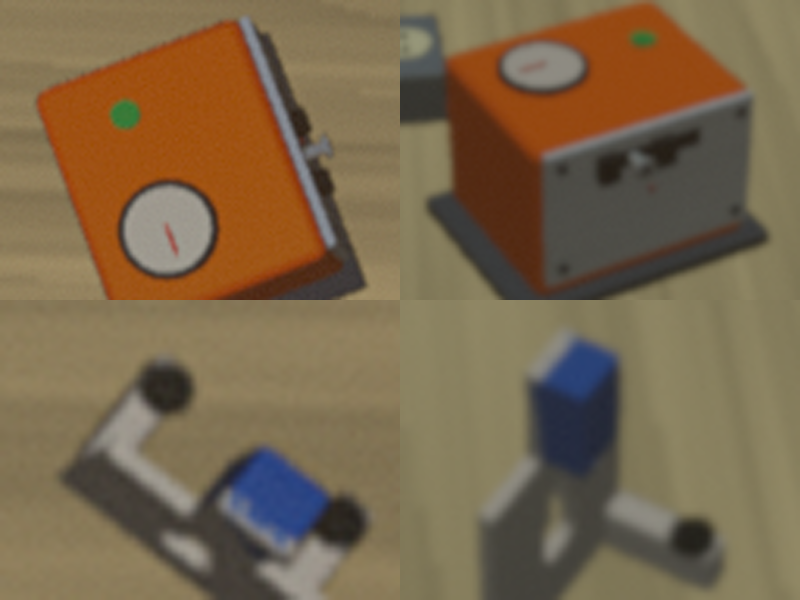

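```bash
python3 - <<'E'
from h import *
np.set_printoptions(precision=4,suppress=True)
s=manip.camera("side");t=manip.camera("top")
T=lambda x,y:(165+x/3.125,180+y/3.125); S=lambda x,y:(245+(x-400)/3.5714,155+y/3.5714)
A=[atz(t,T(247,15),.126),atz(t,T(337,243),.126)]
B=[atz(s,S(750,94),.126),atz(s,S(543,158),.126)]
for P in(A,B):
    d=P[0]-P[1];m=(P[0]+P[1])/2;print("edge",P,np.linalg.norm(d),"mid",m,"y-dir ang",np.degrees(np.arctan2(d[1],d[0])))
print("tri",tri(t,T(247,15),s,S(750,94)),tri(t,T(337,243),s,S(543,158)))
print("screw head",atz(t,T(325,149),.112),atz(s,S(640,160),.110),tri(t,T(325,149),s,S(640,160)))
# adapter block top corners: top crop scale 6.25, side crop scale 5
T2=lambda x,y:(395+x/6.25,230+(y-300)/6.25); S2=lambda x,y:(266+(x-400)/5,288+(y-300)/5)
for n,p in dict(a=(265,447),b=(330,495),c=(295,545),d=(228,492)).items(): print(n,atz(t,T2(*p),.132))
for n,p in dict(sA=(572,330),sB=(618,355),sC=(580,397),sD=(532,370)).items(): print(n,atz(s,S2(*p),.132))
for n,a,b in (("seat",None,None),):
  g=[manip.place_of("adapter_grip",c)[0]["centre"] for c in(s,t)]; print("grip",g,tri(s,g[0],t,g[1]),atz(s,g[0],.111),atz(t,g[1],.111))
for n,z in(("tester_face",.11),("screw_line",.11)):
  for c in(s,t):
    r=manip.place_of(n,c)
    if r: print(n,atz(c,r[0]["centre"],z))
# plate foot edge in side/ top from crop
print("plate back bottom/left", atz(t,T2(62,478),0.0))
E
```

```text
edge [array([0.6113, 0.1543, 0.126 ]), array([0.4733, 0.0936, 0.126 ])] 0.15073187095680107 mid [0.5423 0.124  0.126 ] y-dir ang 23.74634572614728
edge [array([0.6104, 0.1552, 0.126 ]), array([0.4731, 0.097 , 0.126 ])] 0.14911871298491827 mid [0.5417 0.1261 0.126 ] y-dir ang 22.966605641874846
tri (array([0.6106, 0.1542, 0.1268]), np.float64(0.000919181387654583)) (array([0.4729, 0.0934, 0.1286]), np.float64(0.0002536673294293734))
screw head [0.5322 0.1048 0.112 ] [0.5346 0.1118 0.11  ] (array([0.5327, 0.1045, 0.1151]), np.float64(0.002018903777676549))
a [ 0.4896 -0.2132  0.132 ]
b [ 0.4758 -0.2325  0.132 ]
c [ 0.4606 -0.2221  0.132 ]
d [ 0.4758 -0.2021  0.132 ]
sA [ 0.4769 -0.2004  0.132 ]
sB [ 0.4916 -0.2142  0.132 ]
sC [ 0.4764 -0.2328  0.132 ]
sD [ 0.4611 -0.2184  0.132 ]
grip [[301.6, 308.3], [436.6, 262.0]] (array([ 0.4765, -0.2164,  0.1123]), np.float64(0.0019244738248329586)) [ 0.4776 -0.2151  0.111 ] [ 0.4756 -0.2167  0.111 ]
tester_face [0.5396 0.123  0.11  ]
tester_face [0.5446 0.1275 0.11  ]
screw_line [0.5487 0.0983 0.11  ]
screw_line [0.5441 0.1107 0.11  ]
plate back bottom/left [ 0.4914 -0.1753  0.    ]
```

>>> play_rows([
  [-47,-35,0,0],
  [-47,-35,0,0],
  [-47,-35,0,0],
  [-47,-35,0,0],
  [-47,-35,0,0],
  [-47,-35,0,0],
  [-47,-35,0,0],
  [-47,-35,0,0],
], gripper=1)

```text
time_s: 2.5
tcp_pos: [0.4531, 0.2353, 0.2316]
orientation: [0.407, 3.114, 0.001]
force: [0.9, 0.1, 0.0]
width: 0.0856
grasp_force: 0.0
```

>>> play_rows([
  [-17,-54,0,0],
  [-17,-54,0,0],
  [-17,-54,0,0],
  [-17,-54,0,0],
  [-17,-54,0,0],
  [-17,-54,0,0],
  [-17,-54,0,0],
  [-17,-54,0,0],
])

```text
time_s: 3.5
tcp_pos: [0.4725, -0.2174, 0.2316]
orientation: [0.406, 3.114, -0.0]
force: [1.1, 0.2, -0.3]
width: 0.0853
grasp_force: 0.0
```

>>> play_rows([
  [0,0,0,0.14],
  [0,0,0,0.14],
  [0,0,0,0.14],
  [0,0,0,0],
  [0,0,0,0],
])

```text
time_s: 4.12
tcp_pos: [0.4725, -0.2155, 0.2313]
orientation: [1.042, 2.964, -0.0]
force: [-0.2, 0.0, -0.2]
width: 0.0851
grasp_force: 0.0
```

>>> play_rows([
  [-2,1,40,0],
  [0,0,40,0],
  [0,0,30,0],
  [0,0,16,0],
  [0,0,8,0],
  [0,0,0,0],
  [0,0,0,0],
])

```text
time_s: 5.0
tcp_pos: [0.4751, -0.2163, 0.098]
orientation: [1.046, 2.961, -0.0]
force: [0.6, 0.6, -0.4]
width: 0.0856
grasp_force: 0.0
```

>>> play_rows([
  [0,0,0,0],
  [0,0,0,0],
  [0,0,0,0],
  [0,0,0,0],
  [0,0,0,0],
  [0,0,0,0],
  [0,0,0,0],
  [0,0,0,0],
], gripper=0, squeeze=90)

```text
time_s: 6.0
tcp_pos: [0.475, -0.2161, 0.0976]
orientation: [1.047, 2.961, 0.0]
force: [0.5, 0.7, 5.4]
width: 0.0249
grasp_force: 87.8
```

```bash
cat > see.py <<'E'
import sys
from h import *
n=sys.argv[1]; s=manip.camera("side");t=manip.camera("top")
o=manip.get_obs(); print(o["time_s"],np.round(o["tcp_pos"],4),np.round(o["orientation"],4),np.round(o["force"],1),o["width"],o["grasp_force"])
def cr(c):
    u=proj(c,np.array(o["tcp_pos"])-[0,0,.01]).astype(int); x=np.clip(u[0]-50,0,540);y=np.clip(u[1]-50,0,380); print(x,y)
    return cv2.resize(c["pixels"][y:y+100,x:x+100],(400,400),interpolation=cv2.INTER_CUBIC)
cv2.imwrite(f"pics/{n}.png",np.hstack([cr(t),cr(s)]))
for k in("side","top"): np.save(f"{k}.npy",(s if k=="side" else t)["pixels"])
E
python3 see.py grasp
```

```text
6.1 [ 0.475  -0.2161  0.0976] [1.0469e+00 2.9612e+00 1.0000e-04] [0.3 0.6 5.1] 0.02491601864609787 87.81950354576111
383 213
250 267
```

View pics/grasp.png

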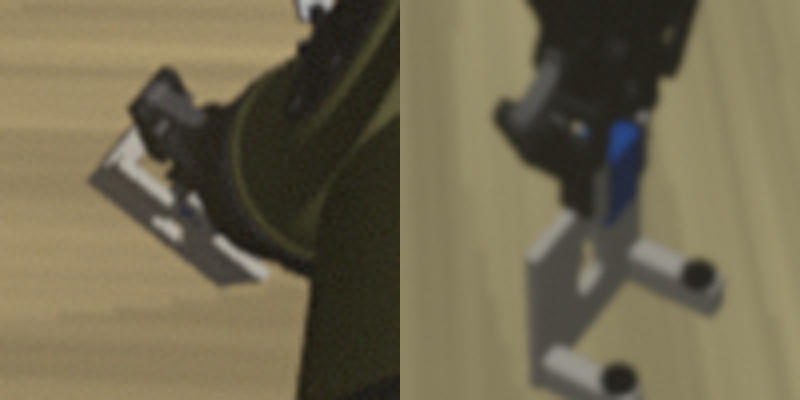

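>>> play_rows([
  [0,0,-10,0],
  [0,0,-20,0],
  [0,0,-20,0.12],
  [0,0,-15,0.12],
  [0,0,-5,0.12],
  [0,0,0,0.12],
  [0,0,0,0],
  [0,0,0,0],
], squeeze=110)

```text
time_s: 7.1
tcp_pos: [0.4744, -0.2159, 0.1672]
orientation: [-1.718, -2.63, 0.0]
force: [-0.6, 0.5, -1.5]
width: 0.0246
grasp_force: 107.6
```

>>> play_rows([
  [20,17,0,0],
  [34,27,0,0],
  [34,27,0,0],
  [34,28,0,0],
  [34,28,0,0],
  [34,28,0,0],
  [26,20,0,0],
  [10,9,0,0],
])

```text
time_s: 8.1
tcp_pos: [0.5531, 0.0669, 0.167]
orientation: [-1.715, -2.631, -0.0]
force: [0.4, -0.1, -2.8]
width: 0.0251
grasp_force: 107.6
```

>>> play_rows([
  [0,0,0,0],
  [0,0,0,0],
  [0,0,0,0],
])

```text
time_s: 8.48
tcp_pos: [0.5529, 0.0629, 0.1674]
orientation: [1.724, 2.626, -0.001]
force: [0.2, 0.1, -1.9]
width: 0.0248
grasp_force: 107.7
```

```bash
python3 see.py pre; python3 - <<'E'
from h import *
np.set_printoptions(precision=4,suppress=True)
s=manip.camera("side");t=manip.camera("top")
F=np.array([.542,.125,.11]);x=np.array([-.397,.918,0]);y=np.array([-.918,-.397,0])
for o in(6,10,14,18): print(o,proj(s,F-.015*x+o/1000*y),proj(t,F-.015*x+o/1000*y))
print("meas side 312.2 199.8 top 269 227.7")
for k,c in(("s",s),("t",t)):
  print(k,[np.round(proj(c,F+d/1000*y+[0,0,h]),1) for d in(-75,75) for h in(.016,-.09)])
E
```

```text
8.575 [0.553  0.0635 0.1674] [ 1.7233e+00  2.6265e+00 -2.0000e-04] [-0.2 -0.4 -2.7] 0.024687900030916258 107.65322685241699
239 163
273 144
6 [315.8322 200.3752] [267.2489 222.4931]
10 [314.2803 200.8777] [267.9927 224.4029]
14 [312.7243 201.3815] [268.7373 226.3145]
18 [311.1642 201.8866] [269.4826 228.2279]
meas side 312.2 199.8 top 269 227.7
s [array([343.2, 181.4]), array([341. , 218.3]), array([285.1, 199.7]), array([285.8, 237.4])]
t [array([243.8, 185. ]), array([251.7, 197.1]), array([272. , 257.8]), array([277.1, 262.5])]
```

View pics/pre.png

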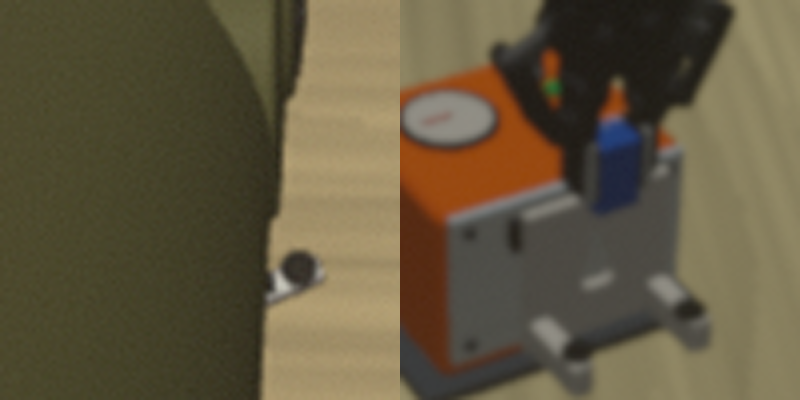

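>>> play_rows([
  [10,-1,0,0],
  [10,0,0,0],
  [5,0,0,0],
  [2,0,0,0],
  [0,0,0,0],
  [0,0,0,0],
])

```text
time_s: 9.43
tcp_pos: [0.5415, 0.0886, 0.1673]
orientation: [1.722, 2.627, -0.0]
force: [0.1, 0.2, -2.1]
width: 0.0247
grasp_force: 107.7
```

>>> play_rows([
  [1,0,0,0],
  [1,0,0,0],
  [0,0,0,0],
])

```text
time_s: 9.8
tcp_pos: [0.5405, 0.0908, 0.1673]
orientation: [-1.721, -2.628, -0.0]
force: [0.2, -0.4, -2.3]
width: 0.0249
grasp_force: 107.6
```

>>> play_rows([
  [1,0,0,0],
  [0.5,0,0,0],
  [0,0,0,0],
])

```text
time_s: 10.18
tcp_pos: [0.5399, 0.0922, 0.1673]
orientation: [-1.721, -2.628, 0.0]
force: [-0.1, 0.4, -2.1]
width: 0.0245
grasp_force: 107.6
```

>>> play_rows([
  [1,0,0,0],
  [0.5,0,0,0],
  [0,0,0,0],
])

```text
time_s: 10.55
tcp_pos: [0.5393, 0.0936, 0.1673]
orientation: [-1.721, -2.628, 0.0]
force: [0.4, 0.3, -2.6]
width: 0.025
grasp_force: 107.6
```

>>> play_rows([
  [1,0,0,0],
  [0.5,0,0,0],
  [0,0,0,0],
])

```text
time_s: 10.92
tcp_pos: [0.5387, 0.095, 0.1673]
orientation: [1.721, 2.628, 0.0]
force: [-0.1, -0.5, -2.0]
width: 0.0251
grasp_force: 107.6
```

>>> play_rows([
  [1,0,0,0],
  [0,0,0,0],
])

```text
time_s: 11.18
tcp_pos: [0.5383, 0.0959, 0.1673]
orientation: [-1.721, -2.628, -0.0]
force: [-0.8, 0.3, -2.2]
width: 0.0248
grasp_force: 107.6
```

>>> play_rows([
  [1,0,0,0],
  [0,0,0,0],
])

```text
time_s: 11.42
tcp_pos: [0.5379, 0.0968, 0.1673]
orientation: [-1.721, -2.628, 0.0]
force: [-0.2, -0.5, -2.3]
width: 0.0244
grasp_force: 107.6
```

>>> play_rows([
  [1,0,0,0],
  [0,0,0,0],
])

```text
time_s: 11.68
tcp_pos: [0.5377, 0.0974, 0.1673]
orientation: [1.721, 2.627, -0.0]
force: [0.1, -0.6, -2.4]
width: 0.0248
grasp_force: 107.6
```

>>> play_rows([
  [1,0,0,0],
  [0,0,0,0],
])

```text
time_s: 11.92
tcp_pos: [0.5374, 0.098, 0.1673]
orientation: [1.722, 2.627, -0.0]
force: [1.0, -2.6, -1.6]
width: 0.0248
grasp_force: 107.5
```

>>> play_rows([
  [1,0,0,0],
  [0,0,0,0],
])

```text
time_s: 12.18
tcp_pos: [0.5369, 0.0992, 0.1674]
orientation: [1.721, 2.627, -0.0]
force: [1.7, -2.6, -2.0]
width: 0.0247
grasp_force: 107.5
```

>>> play_rows([
  [1,0,0,0],
  [0,0,0,0],
])

```text
time_s: 12.42
tcp_pos: [0.5365, 0.1002, 0.1673]
orientation: [1.721, 2.628, -0.0]
force: [2.5, -4.4, -2.8]
width: 0.0248
grasp_force: 107.5
```

>>> play_rows([
  [1,0,0,0],
  [0,0,0,0],
])

```text
time_s: 12.68
tcp_pos: [0.5361, 0.1011, 0.1673]
orientation: [1.721, 2.628, -0.0]
force: [2.2, -5.0, -1.3]
width: 0.0246
grasp_force: 107.5
```

```bash
python3 see.py press; python3 - <<'E'
from h import *
f=[];w=[]
o=manip.get_obs();print(o["force"],o["wrist_torque"])
E
```

```text
12.775 [0.5361 0.1011 0.1673] [ 1.7214  2.6276 -0.    ] [ 1.9 -4.5 -1. ] 0.024783424646306815 107.48515605926514
218 171
263 134
[ 1.85278405 -4.48691252 -1.01089531] [-1.1573377  -0.59597129 -0.09152047]
```

View pics/press.png

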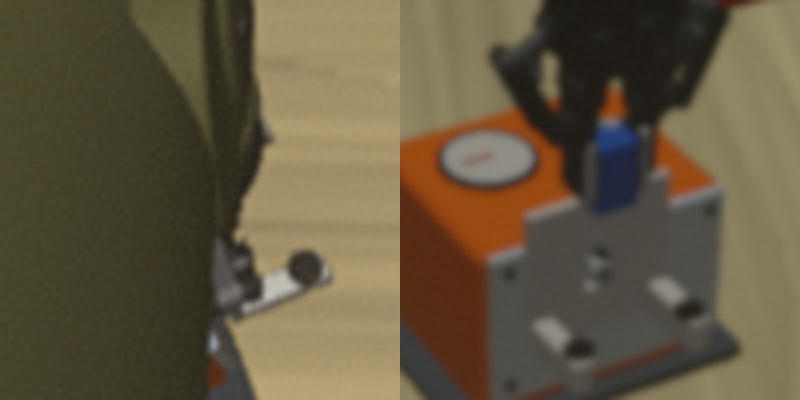

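>>> play_rows([
  [1,0,0,0],
  [0.5,0,0,0],
  [0,0,0,0],
])

```text
time_s: 13.15
tcp_pos: [0.5356, 0.1023, 0.1673]
orientation: [1.722, 2.627, -0.0]
force: [2.3, -5.4, -2.1]
width: 0.0247
grasp_force: 107.5
```

>>> play_rows([
  [1,0,0,0],
  [0.5,0,0,0],
  [0,0,0,0],
])

```text
time_s: 13.52
tcp_pos: [0.5351, 0.1033, 0.1674]
orientation: [1.722, 2.627, -0.0]
force: [1.8, -6.6, -1.9]
width: 0.0247
grasp_force: 107.5
```

```bash
python3 - <<'E'
from h import *
s=manip.camera("side");o=manip.get_obs()
p=np.array(o["tcp_pos"]);x=np.array([-.397,.918,0]);y=np.array([-.918,-.397,0])
ims=[manip.camera("side")["pixels"].astype(float) for _ in range(4)]
im=np.mean(ims,0).astype(np.uint8)
H=p+.006*x+[0,0,.1098-.1674]  # hole on plate front
c=proj(s,H);x0,y0=int(c[0])-25,int(c[1])-30
b=cv2.resize(im[y0:y0+60,x0:x0+60],(600,600),interpolation=cv2.INTER_CUBIC)
q=lambda P:tuple(int(v) for v in (proj(s,P)-[x0,y0]+.5)*10)
for dz in(-.010,0,.010,.022): cv2.circle(b,q(H+[0,0,dz]),3,(0,255,0),-1)
for dy in(-.045,.045,-.01,.01): cv2.circle(b,q(H+dy*y),3,(255,0,255),-1)
for dy in(-.045,.045): cv2.circle(b,q(H+dy*y+[0,0,.05]),3,(255,0,255),-1)
cv2.imwrite("pics/zoom.png",b);print(c)
E
```

```text
[311.494246   200.69407679]
```

View pics/zoom.png

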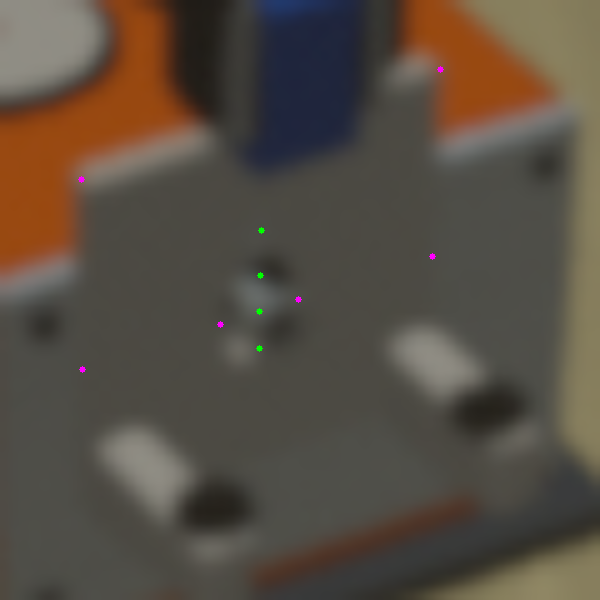

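>>> play_rows([
  [0,1,0,0],
  [0,1,0,0],
  [0,0,0,0],
])

```text
time_s: 14.15
tcp_pos: [0.5357, 0.1036, 0.1671]
orientation: [-1.722, -2.627, 0.004]
force: [0.2, -7.2, -1.5]
width: 0.0248
grasp_force: 107.8
```

>>> play_rows([
  [0,1,0,0],
  [0,0,0,0],
])

```text
time_s: 14.4
tcp_pos: [0.5364, 0.1039, 0.1669]
orientation: [-1.722, -2.626, 0.005]
force: [0.0, -7.2, -1.5]
width: 0.025
grasp_force: 107.8
```

>>> play_rows([
  [0,1,0,0],
  [0,0,0,0],
])

```text
time_s: 14.65
tcp_pos: [0.5371, 0.1042, 0.1668]
orientation: [-1.722, -2.626, 0.005]
force: [-0.5, -6.7, -2.3]
width: 0.0249
grasp_force: 107.8
```

>>> play_rows([
  [0,1,0,0],
  [0,1,0,0],
  [0,0,0,0],
])

```text
time_s: 15.02
tcp_pos: [0.5389, 0.105, 0.1667]
orientation: [-1.722, -2.626, 0.005]
force: [0.2, -6.7, -2.2]
width: 0.0251
grasp_force: 107.8
```

>>> play_rows([
  [0,1,0,0],
  [0,1,0,0],
  [0,0,0,0],
])

```text
time_s: 15.4
tcp_pos: [0.5407, 0.1058, 0.1667]
orientation: [-1.721, -2.626, 0.005]
force: [-0.6, -6.8, -1.7]
width: 0.0249
grasp_force: 107.9
```

>>> play_rows([
  [0,1,0,0],
  [0,1,0,0],
  [0,0,0,0],
])

```text
time_s: 15.78
tcp_pos: [0.5417, 0.1062, 0.1666]
orientation: [-1.721, -2.625, 0.008]
force: [-2.4, -8.0, -0.1]
width: 0.0246
grasp_force: 108.3
```

>>> play_rows([
  [0,1,0,0],
  [0,1,0,0],
  [0,0,0,0],
])

```text
time_s: 16.15
tcp_pos: [0.5421, 0.1064, 0.1664]
orientation: [-1.72, -2.623, 0.011]
force: [-6.8, -10.1, 3.6]
width: 0.0246
grasp_force: 108.8
```

>>> play_rows([
  [0,-3,0,0],
  [0,-3,0,0],
  [0,-3,0,0],
  [0,-3,0,0],
  [0,-2,0,0],
  [0,0,0,0],
])

```text
time_s: 16.9
tcp_pos: [0.5349, 0.1031, 0.168]
orientation: [1.72, 2.625, 0.004]
force: [5.6, -5.0, -2.1]
width: 0.025
grasp_force: 108.4
```

>>> play_rows([
  [0,-1,0,0],
  [0,-1,0,0],
  [0,0,0,0],
])

```text
time_s: 17.27
tcp_pos: [0.5333, 0.1024, 0.1681]
orientation: [1.72, 2.624, 0.005]
force: [6.5, -4.2, -1.9]
width: 0.0247
grasp_force: 108.3
```

>>> play_rows([
  [0,-1,0,0],
  [0,-1,0,0],
  [0,0,0,0],
])

```text
time_s: 17.65
tcp_pos: [0.5315, 0.1016, 0.1681]
orientation: [1.72, 2.624, 0.005]
force: [5.8, -4.1, -1.5]
width: 0.0247
grasp_force: 108.4
```

>>> play_rows([
  [0,-1,0,0],
  [0,-1,0,0],
  [0,0,0,0],
])

```text
time_s: 18.02
tcp_pos: [0.5297, 0.1008, 0.1681]
orientation: [1.72, 2.624, 0.005]
force: [6.8, -3.9, -2.0]
width: 0.0249
grasp_force: 108.4
```

>>> play_rows([
  [0,-1,0,0],
  [0,-1,0,0],
  [0,0,0,0],
])

```text
time_s: 18.4
tcp_pos: [0.5292, 0.1006, 0.1682]
orientation: [1.719, 2.623, 0.008]
force: [10.1, -2.8, -5.3]
width: 0.0247
grasp_force: 107.8
```

>>> play_rows([
  [0,-1,0,0],
  [0,-1,0,0],
  [0,0,0,0],
])

```text
time_s: 18.77
tcp_pos: [0.5287, 0.1004, 0.1683]
orientation: [1.717, 2.621, 0.011]
force: [15.0, -0.9, -9.3]
width: 0.0247
grasp_force: 108.3
```

>>> play_rows([
  [0,3,0,0],
  [0,3,0,0],
  [0,3,0,0],
  [0,3,0,0],
  [0,2.5,0,0],
  [0,0,0,0],
  [0,-2,0,0],
  [0,0,0,0],
])

```text
time_s: 19.77
tcp_pos: [0.5354, 0.1035, 0.167]
orientation: [1.722, 2.627, -0.001]
force: [3.6, -6.1, -4.6]
width: 0.0248
grasp_force: 109.7
```

>>> play_rows([
  [0,0,1,0],
  [0,0,1,0],
  [0,0,1,0],
  [0,0,0,0],
])

```text
time_s: 20.27
tcp_pos: [0.5358, 0.1035, 0.1647]
orientation: [1.722, 2.626, 0.0]
force: [1.7, -5.9, 0.4]
width: 0.0248
grasp_force: 110.3
```

>>> play_rows([
  [0,0,1,0],
  [0,0,1,0],
  [0,0,1,0],
  [0,0,0,0],
])

```text
time_s: 20.78
tcp_pos: [0.536, 0.1036, 0.1618]
orientation: [1.722, 2.626, 0.001]
force: [2.6, -5.6, 0.9]
width: 0.0248
grasp_force: 110.3
```

>>> play_rows([
  [0,-0.5,1,0],
  [0,0,1,0],
  [0,0,1,0],
  [0,0,0,0],
])

```text
time_s: 21.28
tcp_pos: [0.5358, 0.1035, 0.1589]
orientation: [1.721, 2.626, 0.002]
force: [2.8, -5.9, 1.4]
width: 0.0246
grasp_force: 110.4
```

>>> play_rows([
  [0,0,1,0],
  [0,0,1,0],
  [0,0,1,0],
  [0,0,0,0],
])

```text
time_s: 21.78
tcp_pos: [0.5358, 0.1035, 0.1559]
orientation: [1.721, 2.626, 0.002]
force: [3.1, -4.7, 0.7]
width: 0.0249
grasp_force: 110.4
```

>>> play_rows([
  [0,0,1,0],
  [0,0,1,0],
  [0,0,1,0],
  [0,0,0,0],
])

```text
time_s: 22.28
tcp_pos: [0.5358, 0.1035, 0.1529]
orientation: [1.721, 2.626, 0.002]
force: [3.8, -5.9, 1.5]
width: 0.0246
grasp_force: 110.4
```

>>> play_rows([
  [0,0,1,0],
  [0,0,1,0],
  [0,0,1,0],
  [0,0,0,0],
])

```text
time_s: 22.78
tcp_pos: [0.5358, 0.1035, 0.1499]
orientation: [1.722, 2.626, 0.002]
force: [3.4, -5.8, 0.5]
width: 0.0248
grasp_force: 110.4
```

>>> play_rows([
  [0,0,1,0],
  [0,0,1,0],
  [0,0,1,0],
  [0,0,0,0],
])

```text
time_s: 23.28
tcp_pos: [0.5358, 0.1035, 0.1469]
orientation: [1.721, 2.626, 0.002]
force: [2.8, -5.7, 0.8]
width: 0.0249
grasp_force: 110.4
```

>>> play_rows([
  [0,0,1,0],
  [0,0,1,0],
  [0,0,0,0],
])

```text
time_s: 23.65
tcp_pos: [0.5359, 0.1035, 0.1453]
orientation: [1.721, 2.625, 0.002]
force: [2.2, -5.6, 4.2]
width: 0.0247
grasp_force: 110.9
```

>>> play_rows([
  [0,0,1,0],
  [0,0,1,0],
  [0,0,0,0],
])

```text
time_s: 24.02
tcp_pos: [0.536, 0.1034, 0.1448]
orientation: [1.721, 2.625, 0.004]
force: [-0.8, -6.9, 18.7]
width: 0.0242
grasp_force: 112.7
```

>>> play_rows([
  [-1,0,0,0],
  [-1,0,0,0],
  [-1,0,0,0],
  [-1,0,-0.5,0],
  [-1,0,-0.5,0],
  [0,0,0,0],
])

```text
time_s: 24.78
tcp_pos: [0.5366, 0.1021, 0.1448]
orientation: [-1.719, -2.628, -0.006]
force: [-2.5, 1.3, 12.0]
width: 0.0245
grasp_force: 111.9
```

```bash
python3 see.py home
```

```text
24.875 [0.5366 0.1021 0.1448] [-1.7186 -2.6281 -0.0056] [-2.1  1.5 11.9] 0.025138328961507847 111.82538151741028
219 173
263 143
```

View pics/home.png

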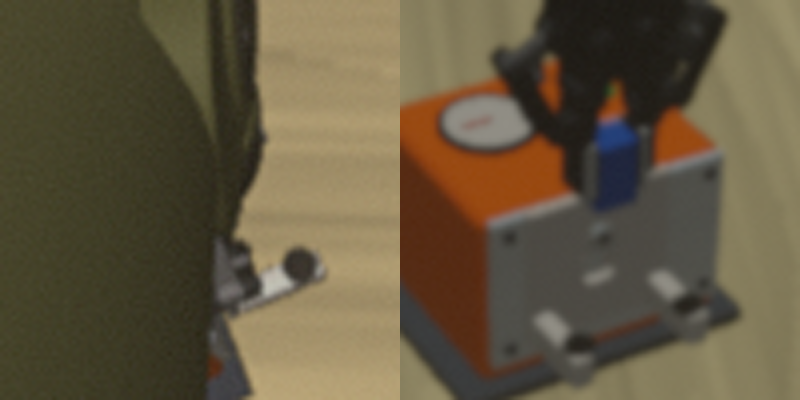

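>>> play_rows([
  [1,0,-0.5,0],
  [0,0,-0.5,0],
  [0,0,0,0],
], squeeze=40)

```text
time_s: 25.25
tcp_pos: [0.5366, 0.102, 0.145]
orientation: [-1.72, -2.628, -0.004]
force: [0.7, 0.8, 7.1]
width: 0.0248
grasp_force: 111.2
```

>>> play_rows([
  [0,0,0,0],
  [0,0,0,0],
  [0,0,0,0],
  [0,0,0,0],
  [0,0,0,0],
  [0,0,0,0],
], gripper=0.8)

```text
time_s: 26.0
tcp_pos: [0.5364, 0.1003, 0.1443]
orientation: [-1.721, -2.628, 0.0]
force: [0.3, -0.3, 0.1]
width: 0.0682
grasp_force: 0.0
```

>>> play_rows([
  [0,0,-5,0],
  [0,0,-15,0],
  [0,0,-30,0],
  [0,0,-40,0],
  [-40,0,-20,0],
  [-50,0,0,0],
  [-50,0,0,0],
  [0,0,0,0],
])

```text
time_s: 27.0
tcp_pos: [0.593, -0.0333, 0.2555]
orientation: [1.729, 2.619, -0.002]
force: [0.1, 0.3, 0.6]
width: 0.0679
grasp_force: 0.0
```

```bash
python3 - <<'E'
from h import *
s=manip.camera("side");t=manip.camera("top");o=manip.get_obs();print(o["time_s"],o["tcp_pos"],o["force"],o["width"])
a=cv2.resize(s["pixels"][150:250,263:363],(400,400),interpolation=cv2.INTER_CUBIC)
b=cv2.resize(t["pixels"][180:280,219:319],(400,400),interpolation=cv2.INTER_CUBIC)
cv2.imwrite("pics/rel.png",np.hstack([b,a]))
E
```

```text
27.1 [ 0.59226355 -0.02826834  0.25498033] [ 0.00399764  0.64915206 -0.20898742] 0.06823260855869281
```

View pics/rel.png

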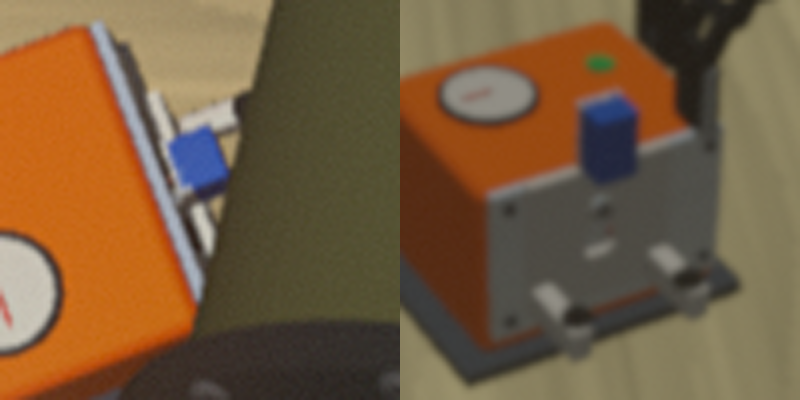

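>>> play_rows([
  [0,0,0,0],
  [0,0,0,0],
  [0,0,0,0],
  [0,0,0,0],
])

```text
time_s: 27.6
tcp_pos: [0.5922, -0.0276, 0.2544]
orientation: [-1.721, -2.628, 0.0]
force: [0.5, -0.5, 0.0]
width: 0.0681
grasp_force: 0.0
```

```bash
python3 -c "
from station import manip
print(manip.close_job())"
```

```text
the job is handed in; nothing more can be done
None
```

The job is handed in at about 28 s: the last picture shows the adapter hanging upright on the screw, which stopped firmly at the top of the slot. The highest force I read against the tester was about 20 N. The gripper is clear, and I moved nothing else.

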